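# Log the parts cups on the counting scale

### The job

Nest all the loose parts cups from the bench, upright, into one stack in the cup fixed on the scale's pan, and roll the counter's three thumbwheels to job number 4-6-2 (read left to right from the robot, each digit squarely on top). Only when the stack is complete and the number is set, press the record button fully and let it out again; leave the stack and the number so, and the other things on the bench where they are.

Things in the scene. Friction and masses are not known exactly. Their poses are not given: they have to be found in the camera images.
- cup1: Plain aluminium parts cup (may be absent), upright on the bench in the row nearest the robot. Foot 36 mm across, body 48 mm across at 26 mm height, then a straight collar 60 mm across (52 inside) from 26 to 48 mm, the rim. Wall 3 to 4 mm, 50 to 95 g. Origin: centre of underside, z out of the mouth. Nested in a like cup its collar's shoulder rests on the other's rim, 22 mm higher, 2 mm play.
- cup2: Plain aluminium parts cup (may be absent), upright on the bench in the row nearest the robot. Foot 36 mm across, body 48 mm across at 26 mm height, then a straight collar 60 mm across (52 inside) from 26 to 48 mm, the rim. Wall 3 to 4 mm, 50 to 95 g. Origin: centre of underside, z out of the mouth. Nested in a like cup its collar's shoulder rests on the other's rim, 22 mm higher, 2 mm play.
- cup3: Plain aluminium parts cup (may be absent), upright on the bench in the row nearest the robot. Foot 36 mm across, body 48 mm across at 26 mm height, then a straight collar 60 mm across (52 inside) from 26 to 48 mm, the rim. Wall 3 to 4 mm, 50 to 95 g. Origin: centre of underside, z out of the mouth. Nested in a like cup its collar's shoulder rests on the other's rim, 22 mm higher, 2 mm play.
- cup4: Plain aluminium parts cup (may be absent), upright on the bench in the row nearest the robot. Foot 36 mm across, body 48 mm across at 26 mm height, then a straight collar 60 mm across (52 inside) from 26 to 48 mm, the rim. Wall 3 to 4 mm, 50 to 95 g. Origin: centre of underside, z out of the mouth. Nested in a like cup its collar's shoulder rests on the other's rim, 22 mm higher, 2 mm play.
- cup5: Plain aluminium parts cup (may be absent), upright on the bench in the row nearest the robot. Foot 36 mm across, body 48 mm across at 26 mm height, then a straight collar 60 mm across (52 inside) from 26 to 48 mm, the rim. Wall 3 to 4 mm, 50 to 95 g. Origin: centre of underside, z out of the mouth. Nested in a like cup its collar's shoulder rests on the other's rim, 22 mm higher, 2 mm play.
- scale: parts-counting scale, fixed: grey box 170 x 170 x 46 mm with a round steel pan of 144 mm diameter on top, pan top 60 mm above the bench. Origin under its centre.
- tare_cup (a point): centre of the underside of the tare cup, an aluminium cup of the same shape and size as the loose ones, fixed upright at the centre of the pan; on the pan top, 60 mm above the bench, z up. Its rim is 108 mm above the bench.
- counter: job counter, fixed: grey box 150 mm deep (x) x 180 mm wide (y) x 60 mm high with three thumbwheels in a row along its y, 45 mm apart, and a black push button in front of them on the robot's side. Origin under its centre, x away from the robot, y to the robot's left.
- wheel1_top (a point): crest (topmost point, 77 mm above the bench, fixed to the housing) of the first (left) thumbwheel, counted from the robot's left. White wheel, 50 mm diameter, 20 mm wide, level axle along the counter's y, standing 17 mm out of the housing. Ten faces 15.7 mm long with 0 to 9 black pips; the digit is the number of pips facing straight up, between the steel pointer fins.
- wheel2_top (a point): crest (topmost point, 77 mm above the bench, fixed to the housing) of the second (middle) thumbwheel, counted from the robot's left. White wheel, 50 mm diameter, 20 mm wide, level axle along the counter's y, standing 17 mm out of the housing. Ten faces 15.7 mm long with 0 to 9 black pips; the digit is the number of pips facing straight up, between the steel pointer fins.
- wheel3_top (a point): crest (topmost point, 77 mm above the bench, fixed to the housing) of the third (right) thumbwheel, counted from the robot's left. White wheel, 50 mm diameter, 20 mm wide, level axle along the counter's y, standing 17 mm out of the housing. Ten faces 15.7 mm long with 0 to 9 black pips; the digit is the number of pips facing straight up, between the steel pointer fins.
- wheel1 (a joint): first (left) thumbwheel seen from the robot, in rad = digit x 0.6283. Grows when the crest rolls away from the robot (+x), falls when it rolls towards it. Stops at -0.25 and 5.9 (no run-on 9 to 0). No clicks; light drag (about 1 N at the rim), stays where left; a closed fingertip pressed on the crest (3 to 8 N) and drawn along x rolls it 0.04 rad per mm, less 0 to 3 mm lost to give.
- wheel2 (a joint): second (middle) thumbwheel seen from the robot, in rad = digit x 0.6283. Grows when the crest rolls away from the robot (+x), falls when it rolls towards it. Stops at -0.25 and 5.9 (no run-on 9 to 0). No clicks; light drag (about 1 N at the rim), stays where left; a closed fingertip pressed on the crest (3 to 8 N) and drawn along x rolls it 0.04 rad per mm, less 0 to 3 mm lost to give.
- wheel3 (a joint): third (right) thumbwheel seen from the robot, in rad = digit x 0.6283. Grows when the crest rolls away from the robot (+x), falls when it rolls towards it. Stops at -0.25 and 5.9 (no run-on 9 to 0). No clicks; light drag (about 1 N at the rim), stays where left; a closed fingertip pressed on the crest (3 to 8 N) and drawn along x rolls it 0.04 rad per mm, less 0 to 3 mm lost to give.
- record_top (a point): centre of the top of the black round record button, 26 mm in diameter, 82 mm above the bench; it moves with the button and is pressed straight down.
- record (a joint): travel of the record button in m: 0 out, 0.006 fully down (about 5 N); springs back.
- jar: bystander: green screw jar with lid, 54 mm in diameter, 75 mm tall, standing in the row of cups. Origin under its centre.
- bowl: bystander: white ceramic bowl, 72 mm across, 34 mm tall, standing in the row of cups. Origin under its centre.
- ratchet: bystander: chrome ratchet 200 mm long, 22 mm high, lying along x between the scale and the counter.

How it is judged:
On the way, in this order (a step that is already met when the one before it is completed fails the run):
1. every cup present is nested in the stack on the pan and the wheels read 4-6-2 (horizontal distance between each of cup1, cup2, cup3, cup4, cup5 and tare_cup below 0.01 m and angle between each of cup1, cup2, cup3, cup4, cup5's own z axis and vertical below 0.12 rad and (z of cup1 in the frame of tare_cup between 0.017 and 0.027 m or z of cup1 in the frame of tare_cup between 0.039 and 0.049 m or z of cup1 in the frame of tare_cup between 0.061 and 0.071 m or z of cup1 in the frame of tare_cup between 0.083 and 0.093 m or z of cup1 in the frame of tare_cup between 0.105 and 0.115 m) and (z of cup2 in the frame of tare_cup between 0.017 and 0.027 m or z of cup2 in the frame of tare_cup between 0.039 and 0.049 m or z of cup2 in the frame of tare_cup between 0.061 and 0.071 m or z of cup2 in the frame of tare_cup between 0.083 and 0.093 m or z of cup2 in the frame of tare_cup between 0.105 and 0.115 m) and (z of cup3 in the frame of tare_cup between 0.017 and 0.027 m or z of cup3 in the frame of tare_cup between 0.039 and 0.049 m or z of cup3 in the frame of tare_cup between 0.061 and 0.071 m or z of cup3 in the frame of tare_cup between 0.083 and 0.093 m or z of cup3 in the frame of tare_cup between 0.105 and 0.115 m) and (z of cup4 in the frame of tare_cup between 0.017 and 0.027 m or z of cup4 in the frame of tare_cup between 0.039 and 0.049 m or z of cup4 in the frame of tare_cup between 0.061 and 0.071 m or z of cup4 in the frame of tare_cup between 0.083 and 0.093 m or z of cup4 in the frame of tare_cup between 0.105 and 0.115 m) and (z of cup5 in the frame of tare_cup between 0.017 and 0.027 m or z of cup5 in the frame of tare_cup between 0.039 and 0.049 m or z of cup5 in the frame of tare_cup between 0.061 and 0.071 m or z of cup5 in the frame of tare_cup between 0.083 and 0.093 m or z of cup5 in the frame of tare_cup between 0.105 and 0.115 m) and value of joint wheel1 between 2.34327 and 2.68327 rad and value of joint wheel2 between 3.59991 and 3.93991 rad and value of joint wheel3 between 1.08664 and 1.42664 rad), for 0.2 s.
2. the record button is pressed fully (over 4.5 mm) (value of joint record above 0.0045 m), for 0.05 s.
At the end, for the whole second after the job is handed in: Every cup present is upright (0.12 rad) and nested in one stack in the tare cup (within 10 mm of its axis, 5 mm of a full nesting step); wheels at 4, 6, 2 within 0.17 rad; button out; cups at rest (all of step 1 and linear speed of each of cup1, cup2, cup3, cup4, cup5 below 0.02 m/s and value of joint record below 0.0015 m); the robot touches nothing.
It fails at once if the record button is pressed (over 3 mm) while the wheels do not read 4-6-2 (value of joint record above 0.003 m and not (value of joint wheel1 between 2.34327 and 2.68327 rad and value of joint wheel2 between 3.59991 and 3.93991 rad and value of joint wheel3 between 1.08664 and 1.42664 rad)).
It fails at once if the record button is pressed (over 3 mm) while a cup is still away from the stack (over 30 mm aside) (value of joint record above 0.003 m and horizontal distance between any of cup1, cup2, cup3, cup4, cup5 and tare_cup above 0.03 m).
It fails at once if a bystander is displaced (jar or bowl by over 60 mm, the ratchet by over 40 mm) (distance of any of jar, bowl from where it was at the start of the episode above 0.06 m or distance of ratchet from where it was at the start of the episode above 0.04 m).
It fails at once if the jar or the bowl is tipped over (angle between any of jar, bowl's own z axis and vertical above 0.7 rad).
Of cup1, cup2, cup3, cup4, cup5 only 3 to 5 are there at a start; the rules pass over those that are not, and their reading is None.
At some moment in a run one of cup1, cup2, cup3, cup4, cup5 may be knocked a few centimetres aside while the robot is not near it.
Once in a run the grip may slacken for a moment while it holds something.
It also fails if it takes over 210 s, if anything falls off the work surface, if the arm or the gripper's body presses on something with over 40 N, if the wrist force passes 120 N, or if a joint passes its speed limit or range.

### The arm

A 6-joint arm with a two-finger parallel gripper is mounted at the origin on the work surface. World frame = base frame: x ahead of the robot, y to its left, z up, the work surface at z = 0. Lengths are in m, angles in rad, forces in N, time in s.
With the tool pointing down it reaches from about 0.35 to 0.85 m from the base axis. Payload 8.1 kg.
Tool frame: the origin (TCP) lies at the very end of the fingers, on their centre line; the grasp point (between the pads) lies robot.hold_point_z behind it (robot.hold_point_z is the distance from the TCP to the grasp point, in m); z points along the fingers, y is the direction in which the jaws open and shut (so a half turn about z gives the same grasp; the last joint's range is limited). The gripper opens to 93 mm and grips with 3 to 60 N. Pads are 15 mm wide; open, the fingers measure 128 mm over their backs; the gripper's body (75 mm by 188 mm) begins 65 mm behind the grasp point.
Start: joints at [-1.312, 0.13, 1.488, -0, 1.523, -0.085], TCP at [0.202, -0.565, 0.219] pointing down, gripper open.
Joint ranges: [-2.96, 2.96], [-0.89, 2.26], [0.02, 2.5], [-1.34, 4.48], [0, 2.73], [-2.66, 2.66]. Speed limits (rad/s): [2.39, 2.39, 2.79, 3.14, 3.14, 3.14].

### API

Orientations are given as a rotation vector (axis times angle).
In Python, from plant import robot, cams gives the robot as it stands. The module is installed in compiled form; this text tells all that it offers.
- The arm moves only by the tool step_arm, never from a script. Its argument "deltas" is a list of rows, each an object with "offset": the shift along the tool's x, y, z in cm, a list of three; "roll": the turn about the tool's z in rad. In form: [{"offset": [x, y, z], "roll": roll}, ...]. A call has 1 to 12 rows; each row shifts and turns the commanded pose from where the row before left it, along the tool's axes as they then stand; what a row does not reach is not made up. A row lasts 1/8 s, in which the tool goes at most 62.5 mm and 10.7 degrees, less where a joint would pass 70% of its speed; a pose out of reach is approached as far as the arm can. A call with a gripper value outside its range is refused whole. "fingers" is the finger opening in cm, from 0 to 9.3, set as the call begins (left out, the last holds). The fingers move at their own pace and stop on an object; "grip_force" is the grip in N (left out, the last holds). Time passes only in rows, so rows that do not move let the fingers close. It gives the time, the measured TCP pose, the force and the opening at its end, in the units of the state.
- robot.read_state(): the state, without advancing time (a new reading comes with each control period).
- cams.read_camera(name): name is "side" or "top" or "wrist"; returns a dict with "pixels" (480x640x3 uint8, red, green, blue), "fx", "fy", "cx", "cy" (pixels), "extrinsics" (4x4, takes a point from world to camera coordinates). Camera axes: x right, y down, z forward; pixel columns grow to the right and rows downward; lengths in m; the calibration is good to about 2 mm. A picture is of the moment at which its call begins. There is no depth.
- robot.close_job(): hands the job in, once; it reports no verdict.
Trained networks look in a picture, given as the dict that the camera call returned (one of the last four; its "shot" number tells which), for a name from the list of things; names that differ only in an ending like _2 or _b are one class to them, and where a whole thing is asked for, a point or a joint stands for the part that bears it (a point fixed in the world has none). Each returns a list of dicts, best first, with "score" (0 to 1); they miss things now and then, are a little off and sometimes report something else, mostly with a low value. They report only what shows in the picture. A call takes as long as a camera call.
- cams.boxes_of(picture, thing): "xy" ([column, row] in pixels, amid what is visible of it).
- cams.silhouettes(picture, thing): "mask" (480x640 bool, what is visible of it) and "xy" ([column, row] in pixels, amid what is visible of it).
- cams.pinpoint(picture, thing): "xy" ([column, row] in pixels: a listed point, or the origin of a listed thing).
The state is a dict: "t": time; "q": joint angles; "dq": joint speeds; "joint_torque": joint torques, N m; "tool_pos": TCP position; "orientation": TCP orientation; "force": force on the tool from outside, world axes, zero at the start; "wrist_torque": the same for the moment, N m; "opening": finger opening in m.
Only numpy, scipy, OpenCV 4.12 (cv2) and the standard library are available. Lean on these libraries where they do the work, as an engineer would, in place of code of your own. Each camera call takes 0.05 s, during which the arm holds its last target. There are 200 camera calls.

## Working session

There is one attempt and no reset: what is moved stays moved. The work goes in short steps, Python scripts to look and compute and a tool call to move; the robot and the scene stay as the last step left them, time stands still between calls to the robot, and variables do not carry over. Pictures are saved under pics/ and viewed, about 12 in all and at most 16, crops included, and the job is handed in when it is done.

Besides the shell and the picture viewer there is one more tool, called as a command line: name --argument value ..., lists and objects as JSON in quotes. step_arm: Moves the arm, as the interface text tells. Its arguments: {"type":"object","properties":{"deltas":{"type":"array"},"fingers":{"type":"number"},"grip_force":{"type":"number"}},"required":["deltas"]}

```bash
mkdir -p pics
cat > h.py <<'E'
import numpy as np, cv2
from plant import robot, cams
def shot(n): return cams.read_camera(n)
def save(p,name,crop=None,scale=1):
    im=p["pixels"][:,:,::-1]
    if crop: im=im[crop[1]:crop[3],crop[0]:crop[2]]
    if scale!=1: im=cv2.resize(im,None,fx=scale,fy=scale,interpolation=cv2.INTER_CUBIC)
    cv2.imwrite("pics/"+name+".png",im)
def ray(p,xy):
    E=np.array(p["extrinsics"]);R=E[:3,:3];t=E[:3,3]
    d=R.T@np.array([(xy[0]-p["cx"])/p["fx"],(xy[1]-p["cy"])/p["fy"],1.]);return -R.T@t,d
def at_z(p,xy,z):
    c,d=ray(p,xy);return c+d*(z-c[2])/d[2]
def proj(p,X):
    E=np.array(p["extrinsics"]);c=E[:3,:3]@np.array(X)+E[:3,3]
    return np.array([p["fx"]*c[0]/c[2]+p["cx"],p["fy"]*c[1]/c[2]+p["cy"]])
E
python3 - <<'E'
from h import *
np.set_printoptions(precision=4,suppress=True)
s=robot.read_state();print(s,robot.hold_point_z)
Z={'cup1':0,'scale':0,'tare_cup':.06,'counter':0,'wheel1_top':.077,'wheel2_top':.077,'wheel3_top':.077,'record_top':.082,'jar':0,'bowl':0,'ratchet':0}
for n in('top','side'):
    p=shot(n);save(p,n+'0');print(n,ray(p,(320,240))[0],p['fx'])
    for k,z in Z.items():
        for d in cams.pinpoint(p,k)[:7]: print(k,round(d['score'],2),np.round(d['xy'],1),at_z(p,d['xy'],z)[:2])
E
```

```text
{'t': 0.0, 'q': array([-1.3124,  0.1312,  1.4893,  0.    ,  1.523 , -0.0854]), 'dq': array([ 0.0019,  0.0004,  0.    ,  0.0011, -0.0009,  0.0011]), 'joint_torque': array([ -0.0025, -55.9858, -49.1749,   0.0764,   0.0355,  -0.0001]), 'tool_pos': array([ 0.2021, -0.5643,  0.2176]), 'orientation': array([-3.0935, -0.537 ,  0.0002]), 'force': array([-0.0632, -0.8079,  0.3136]), 'wrist_torque': array([-0.0268, -0.0161,  0.0447]), 'opening': 0.09284481650028803} 0.0188
top [0.4917 0.0114 1.0675] 445.07415058792776
cup1 0.91 [450.1 298.1] [ 0.4325 -0.3406]
cup1 0.81 [352.9 293.2] [ 0.4379 -0.1066]
cup1 0.76 [305.  285.6] [0.4529 0.0084]
scale 0.89 [381.4 207.6] [ 0.6461 -0.1712]
tare_cup 0.7 [386.5 204.6] [ 0.6447 -0.1725]
counter 0.65 [243.7 208.4] [0.6338 0.1612]
counter 0.54 [303.7 284. ] [0.4566 0.0116]
wheel1_top 0.72 [222.6 192.4] [0.6581 0.1988]
wheel2_top 0.71 [237.6 191.7] [0.6607 0.1655]
wheel3_top 0.59 [254.2 187.9] [0.6705 0.1288]
record_top 0.59 [244.8 223.1] [0.5902 0.1461]
record_top 0.57 [240.6 191.5] [0.6605 0.1581]
jar 0.6 [399.1 288.4] [ 0.4523 -0.2173]
bowl 0.95 [219.  2
[... 295 characters left out ...]
.2 345.2] [0.4353 0.2143]
scale 0.69 [306.3 223.3] [ 0.6385 -0.1723]
tare_cup 0.8 [303.8 201.2] [ 0.6461 -0.1812]
counter 0.88 [268.  308.4] [0.6354 0.1525]
wheel1_top 0.58 [247.9 299. ] [0.6528 0.2142]
wheel1_top 0.19 [267.  310.8] [0.6053 0.2378]
wheel2_top 0.59 [252.1 280.1] [0.6637 0.1571]
wheel2_top 0.51 [306.4 199.9] [ 0.6342 -0.1631]
wheel3_top 0.64 [255.2 267.7] [0.6707 0.1171]
wheel3_top 0.64 [288.  279.4] [0.5924 0.1375]
wheel3_top 0.39 [396.6 198.4] [ 0.4202 -0.2216]
record_top 0.67 [287.9 279.8] [0.5904 0.1444]
record_top 0.18 [248.8 296.8] [0.651  0.2128]
jar 0.81 [382.1 221.4] [ 0.4529 -0.2258]
bowl 0.78 [352.7 347. ] [0.4372 0.2198]
ratchet 0.96 [280.6 259.2] [ 0.6588 -0.016 ]
```

View pics/top0.png

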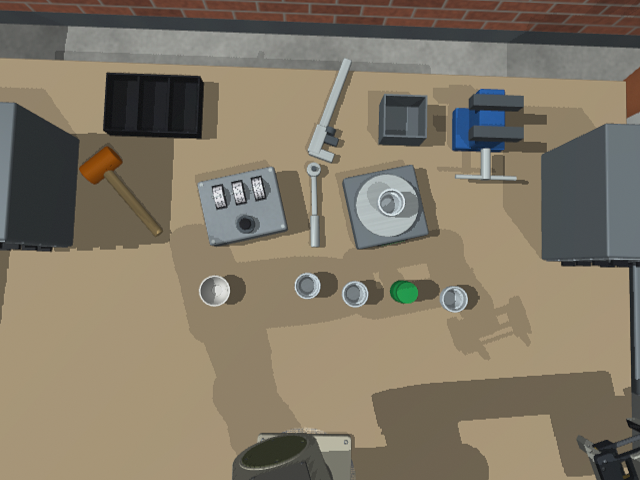

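View pics/side0.png

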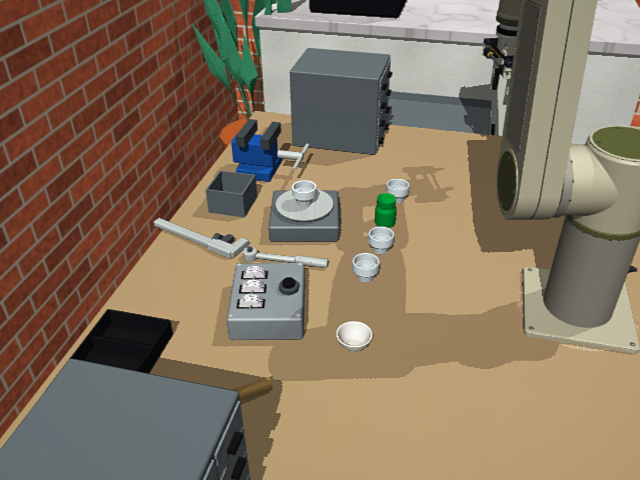

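The top view shows three cups at about (455,299), (355,293) and (308,286), the jar at (404,292), the bowl at (215,291) and the tare cup at (392,203). The counter is at (243,205), yawed about 10°. The side view agrees with this. First I'll align the tool axes with the world.

step_arm --deltas '[{"offset": [0, 0, -0.5], "roll": -0.1753}, {"offset": [0, 0, -0.5], "roll": -0.1753}, {"offset": [0, 0, 0], "roll": -0.1753}, {"offset": [0, 0, 0], "roll": -0.1753}, {"offset": [0, 0, 0], "roll": -0.1753}, {"offset": [0, 0, 0], "roll": -0.1753}, {"offset": [0, 0, 0], "roll": -0.1753}, {"offset": [0, 0, 0], "roll": 0}]' --fingers 9.3 --grip_force 20

```text
t: 2.2
tool_pos: [0.2023, -0.5649, 0.2286]
orientation: [2.223, 2.22, -0.0]
force: [-0.0, -0.5, -1.3]
opening: 0.0929
```

step_arm --deltas '[{"offset": [3.7, 3.8, 0], "roll": 0}, {"offset": [3.7, 3.8, 0], "roll": 0}, {"offset": [3.7, 3.8, 0], "roll": 0}, {"offset": [3.7, 3.8, 0], "roll": 0}, {"offset": [3.7, 3.8, 0], "roll": 0}, {"offset": [3.5, 4.0, 0], "roll": 0}, {"offset": [0, 0, 0], "roll": 0}, {"offset": [0, 0, 0], "roll": 0}]'

```text
t: 3.2
tool_pos: [0.432, -0.345, 0.2286]
orientation: [-2.223, -2.219, 0.001]
force: [0.1, -0.7, 0.6]
opening: 0.0931
```

Run:
```python
from h import *
np.set_printoptions(precision=4,suppress=True)
s=robot.read_state();print(s['q'],s['tool_pos'],cv2.Rodrigues(s['orientation'])[0],s['force'])
p=shot('wrist');save(p,'w1');print(ray(p,(320,240)),p['fx'],proj(p,s['tool_pos']))
for k in('cup1',):
    for d in cams.pinpoint(p,k)[:4]: print(k,round(d['score'],2),np.round(d['xy'],1),at_z(p,d['xy'],0)[:2])
    for d in cams.silhouettes(p,k)[:4]: 
        ys,xs=np.where(d['mask']);print(d['score'],d['xy'],xs.min(),xs.max(),ys.min(),ys.max())
```

```text
[-0.7662 -0.0008  1.607  -0.0005  1.5355 -0.7645] [ 0.432  -0.345   0.2286] [[ 0.0017  1.     -0.0004]
 [ 1.     -0.0017 -0.0003]
 [-0.0003 -0.0004 -1.    ]] [ 0.096  -0.6682  0.5574]
(array([ 0.4323, -0.2634,  0.3963]), array([ 0.0156, -0.2957, -0.9553])) 344.39508240739127 [314.3166 292.9604]
cup1 0.59 [316.2 201.3] [ 0.4341 -0.3389]
0.86 [315.3, 210.0] 287 343 177 235
```

View pics/w1.png

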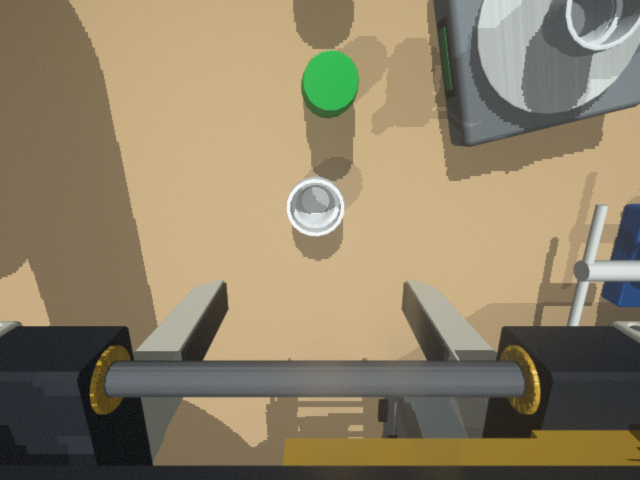

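The wrist view shows cup A's rim centred at about (315,207) and free, with the jar at (330,82). I'll fit the rim, and the tare cup's too.

```bash
cat >> h.py <<'E'
def cuprim(p,thing='cup1',zr=.048,n=5,circ=True):
    """rim centre of each detected cup: fit projected r=30mm circle at zr to silhouette hull"""
    from scipy.optimize import least_squares
    out=[]
    for d in cams.silhouettes(p,thing)[:n]:
        m=d['mask'].astype(np.uint8)
        cs=cv2.findContours(m,cv2.RETR_EXTERNAL,cv2.CHAIN_APPROX_NONE)[0]
        if not cs: continue
        c=cv2.convexHull(max(cs,key=cv2.contourArea))[:,0].astype(float)
        P=np.array([at_z(p,q,zr)[:2] for q in c])
        f=lambda a:np.hypot(*(P-a).T)-.030
        r=least_squares(f,P.mean(0),loss='soft_l1',f_scale=.001)
        out.append((round(d['score'],2),np.round(r.x,4),round(float(np.median(abs(f(r.x)))),4)))
    return out
E
python3 - <<'E'
from h import *
p=shot('wrist');print('w',cuprim(p),at_z(p,(315,207),.048))
p=shot('top');print('t',cuprim(p));print(cuprim(p,'tare_cup',.108))
p=shot('side');print('s',cuprim(p));print(cuprim(p,'tare_cup',.108))
E
```

```text
w [(0.73, array([ 0.4327, -0.3358]), 0.0006)] [ 0.43200264 -0.33652514  0.048     ]
t [(0.85, array([0.4539, 0.0039]), 0.0012), (0.64, array([ 0.4388, -0.105 ]), 0.0002), (0.59, array([ 0.4336, -0.33  ]), 0.001)]
[(0.9, array([ 0.628 , -0.1596]), 0.0731), (0.48, array([0.6484, 0.1813]), 0.002)]
s [(0.95, array([ 0.4283, -0.3164]), 0.0165), (0.84, array([0.4504, 0.0129]), 0.0108), (0.56, array([ 0.4376, -0.0928]), 0.0093), (0.21, array([0.6249, 0.1128]), 0.0056)]
[(0.69, array([ 0.6322, -0.0914]), 0.0818), (0.61, array([ 0.4197, -0.2175]), 0.0142)]
```

step_arm --deltas '[{"offset": [0.9, 0.1, 4], "roll": 0}, {"offset": [0, 0, 5], "roll": 0}, {"offset": [0, 0, 4.5], "roll": 0}, {"offset": [0, 0, 3], "roll": 0}, {"offset": [0, 0, 2], "roll": 0}, {"offset": [0, 0, 1.5], "roll": 0}, {"offset": [0, 0, 0], "roll": 0}, {"offset": [0, 0, 0], "roll": 0}]'

```text
t: 4.75
tool_pos: [0.4338, -0.3364, 0.0297]
orientation: [2.22, 2.221, 0.0]
force: [-0.5, 0.0, 0.8]
opening: 0.0927
```

step_arm --deltas '[{"offset": [0, 0, 0], "roll": 0}, {"offset": [0, 0, 0], "roll": 0}, {"offset": [0, 0, 0], "roll": 0}, {"offset": [0, 0, 0], "roll": 0}, {"offset": [0, 0, 0], "roll": 0}, {"offset": [0, 0, 0], "roll": 0}, {"offset": [0, 0, 0], "roll": 0}, {"offset": [0, 0, 0], "roll": 0}]' --fingers 5.4 --grip_force 20

```text
t: 5.75
tool_pos: [0.4333, -0.336, 0.0288]
orientation: [2.221, 2.221, -0.0]
force: [-1.3, 0.2, 3.0]
opening: 0.0588
```

step_arm --deltas '[{"offset": [0, 0, -2], "roll": 0}, {"offset": [0, 0, -4], "roll": 0}, {"offset": [0, 0, -5], "roll": 0}, {"offset": [0, 0, -5], "roll": 0}, {"offset": [0, 0, -5], "roll": 0}, {"offset": [0, 5.3, -2], "roll": 0}, {"offset": [1.5, 5.3, 0], "roll": 0}, {"offset": [3, 5.3, 0], "roll": 0}, {"offset": [2.1, 5.2, 0], "roll": 0}, {"offset": [0, 0, 0], "roll": 0}, {"offset": [0, 0, 0], "roll": 0}]'

```text
t: 7.12
tool_pos: [0.6439, -0.2698, 0.2577]
orientation: [-2.22, -2.221, 0.001]
force: [-0.2, -1.0, -0.5]
opening: 0.0589
```

Run:
```python
from h import *
s=robot.read_state();print(s['tool_pos'],s['opening'],s['force'])
p=shot('wrist');save(p,'w2')
for k,z in(('tare_cup',.06),('cup1',.048),('scale',0)):
    for d in cams.pinpoint(p,k)[:3]: print(k,round(d['score'],2),np.round(d['xy'],1),at_z(p,d['xy'],z)[:2])
print(cuprim(p,'cup1',.108)); print(cuprim(p,'tare_cup',.108))
```

```text
[ 0.64388134 -0.2698038   0.25768011] 0.05893427201827564 [-0.22314657 -1.02287843 -0.52983171]
tare_cup 0.79 [309.1 118.9] [ 0.6382225  -0.17418712]
cup1 0.75 [128.4  60. ] [ 0.4596089  -0.11893221]
cup1 0.69 [314.2 275.8] [ 0.64344743 -0.34928366]
scale 0.93 [311.8 120.8] [ 0.64040965 -0.17395841]
[(0.75, array([ 0.4736, -0.1234]), 0.0023), (0.61, array([ 0.6491, -0.3434]), 0.0309)]
[(0.96, array([ 0.6447, -0.1866]), 0.0584)]
```

View pics/w2.png

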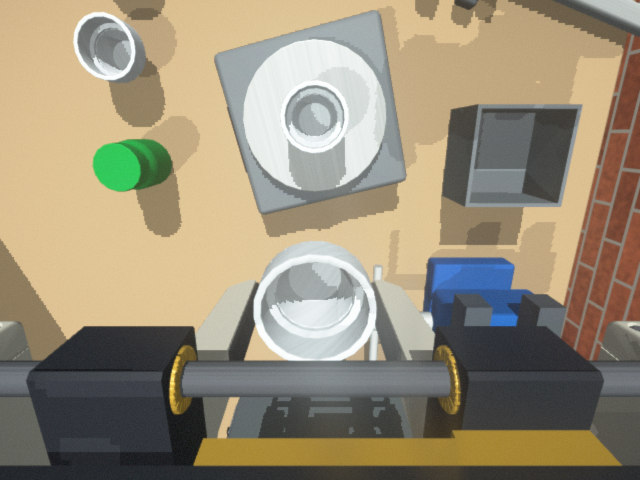

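Cup A is held upright with its rim at about (315,301). The tare rim is at about (314.5,116.5) and the pan is centred at about (314,115).

Run:
```python
from h import *
s=robot.read_state();z=s['tool_pos'][2]
p=shot('wrist')
print('tare',at_z(p,(314.5,116.5),.108),'pan',at_z(p,(314,115.5),.06),'held',at_z(p,(314.5,301),z+.020),s['tool_pos'])
g=cv2.cvtColor(p['pixels'],cv2.COLOR_RGB2GRAY)
# refine: max of bright rim ring (r 26..30 mm) at z=.108
best=[]
th=np.linspace(0,2*np.pi,72,endpoint=False)
for x in np.arange(.632,.656,.001):
  for y in np.arange(-.186,-.162,.001):
    v=0
    for r,w in((.0275,1),(.029,1),(.0325,-1),(.024,-.7)):
      q=np.array([proj(p,(x+r*np.cos(t),y+r*np.sin(t),.108)) for t in th])
      v+=w*cv2.remap(g,q[:,:1].astype(np.float32),q[:,1:].astype(np.float32),1).mean()
    best.append((v,x,y))
print(sorted(best)[-4:])
```

```text
tare [ 0.6439642  -0.17501135  0.108     ] pan [ 0.64353002 -0.17194995  0.06      ] held [ 0.6436578  -0.26513966  0.27955702] [ 0.64359351 -0.27069131  0.25955702]
[(np.float64(143.11805555555557), np.float64(0.644), np.float64(-0.175)), (np.float64(143.45277777777775), np.float64(0.643), np.float64(-0.175)), (np.float64(150.88611111111115), np.float64(0.644), np.float64(-0.174)), (np.float64(152.77916666666664), np.float64(0.643), np.float64(-0.174))]
```

```bash
cat >> h.py <<'E'
def ring(p,x0,y0,z,w=.012,st=.001):
    g=cv2.cvtColor(p['pixels'],cv2.COLOR_RGB2GRAY);th=np.linspace(0,2*np.pi,72,endpoint=False);best=[]
    for x in np.arange(x0-w,x0+w,st):
      for y in np.arange(y0-w,y0+w,st):
        v=0
        for r,k in((.0275,1),(.029,1),(.0325,-1),(.024,-.7)):
          q=np.array([proj(p,(x+r*np.cos(t),y+r*np.sin(t),z)) for t in th]).astype(np.float32)
          v+=k*cv2.remap(g,q[:,:1],q[:,1:],1).mean()
        best.append((round(float(v),1),round(float(x),4),round(float(y),4)))
    return sorted(best)[-3:]
E
python3 - <<'E'
from h import *
s=robot.read_state();t=s['tool_pos'];p=shot('wrist')
for dz in(.017,.019,.021): print(dz,ring(p,t[0],t[1]+.003,t[2]+dz))
p=shot('top');print(ring(p,.644,-.174,.108),ring(p,.438,-.105,.048),ring(p,.453,.005,.048))
for dz in(.019,): print(dz,t,ring(p,t[0],t[1]+.003,t[2]+dz))
E
```

```text
0.017 [(181.8, 0.6447, -0.2726), (190.8, 0.6437, -0.2716), (194.9, 0.6437, -0.2726)]
0.019 [(175.0, 0.6437, -0.2726), (185.9, 0.6437, -0.2706), (188.3, 0.6437, -0.2716)]
0.021 [(163.0, 0.6447, -0.2696), (172.6, 0.6437, -0.2696), (176.4, 0.6437, -0.2706)]
[(172.2, 0.645, -0.173), (174.0, 0.644, -0.174), (175.0, 0.644, -0.173)] [(171.9, 0.439, -0.105), (175.5, 0.438, -0.106), (182.9, 0.439, -0.106)] [(160.2, 0.455, 0.005), (169.1, 0.454, 0.004), (173.3, 0.455, 0.004)]
0.019 [ 0.64370751 -0.27056202  0.25941238] [(96.5, 0.6447, -0.2696), (96.6, 0.6437, -0.2706), (97.5, 0.6437, -0.2696)]
```

step_arm --deltas '[{"offset": [4.8, 0, 0], "roll": 0}, {"offset": [4.9, 0, 0], "roll": 0}, {"offset": [0, 0, 3], "roll": 0}, {"offset": [0, 0, 4], "roll": 0}, {"offset": [0, 0, 3], "roll": 0}, {"offset": [0, 0, 2], "roll": 0}, {"offset": [0, 0, 1], "roll": 0}, {"offset": [0, 0, 1], "roll": 0}, {"offset": [0, 0, 0.3], "roll": 0}, {"offset": [0, 0, 0.2], "roll": 0}, {"offset": [0, 0, 0], "roll": 0}, {"offset": [0, 0, 0], "roll": 0}]'

```text
t: 9.07
tool_pos: [0.6445, -0.173, 0.1142]
orientation: [2.221, 2.221, 0.001]
force: [0.2, -0.6, -0.2]
opening: 0.0592
```

step_arm --deltas '[{"offset": [0, 0, 0.1], "roll": 0}, {"offset": [0, 0, 0.1], "roll": 0}, {"offset": [0, 0, 0.1], "roll": 0}, {"offset": [0, 0, 0], "roll": 0}, {"offset": [0, 0, 0], "roll": 0}]'

```text
t: 9.7
tool_pos: [0.6442, -0.1729, 0.1108]
orientation: [2.221, 2.222, -0.0]
force: [-1.3, -0.0, 2.1]
opening: 0.0592
```

step_arm --deltas '[{"offset": [0, 0, 0], "roll": 0}, {"offset": [0, 0, 0], "roll": 0}, {"offset": [0, 0, 0], "roll": 0}, {"offset": [0, 0, 0], "roll": 0}, {"offset": [0, 0, -1], "roll": 0}, {"offset": [0, 0, -3], "roll": 0}, {"offset": [0, 0, -5], "roll": 0}, {"offset": [0, 0, -4], "roll": 0}, {"offset": [0, -5, 0], "roll": 0}, {"offset": [0, -5, 0], "roll": 0}, {"offset": [-1, -5, 0], "roll": 0}, {"offset": [0, -4, 0], "roll": 0}]' --fingers 9.3

```text
t: 11.2
tool_pos: [0.4527, -0.1833, 0.2416]
orientation: [2.221, 2.22, 0.0]
force: [0.3, 0.3, 0.9]
opening: 0.093
```

Run:
```python
from h import *
s=robot.read_state();print(s['tool_pos'],s['opening'],s['force'])
p=shot('wrist');save(p,'w3')
p2=shot('top')
print('stack',ring(p2,.644,-.174,.130),'B',ring(p,.4385,-.106,.048,.02),ring(p2,.4385,-.106,.048,.016),'C',ring(p2,.4545,.004,.048,.016))
```

```text
[ 0.45270342 -0.18325627  0.24158184] 0.0929505049589192 [0.25761291 0.26806395 0.90600277]
stack [(169.1, 0.645, -0.173), (172.5, 0.646, -0.172), (178.9, 0.645, -0.172)] B [(182.8, 0.4385, -0.106), (192.9, 0.4375, -0.107), (194.0, 0.4385, -0.107)] [(173.2, 0.4385, -0.105), (178.4, 0.4395, -0.106), (183.6, 0.4385, -0.106)] C [(162.9, 0.4545, 0.005), (168.1, 0.4555, 0.004), (175.7, 0.4545, 0.004)]
```

View pics/w3.png

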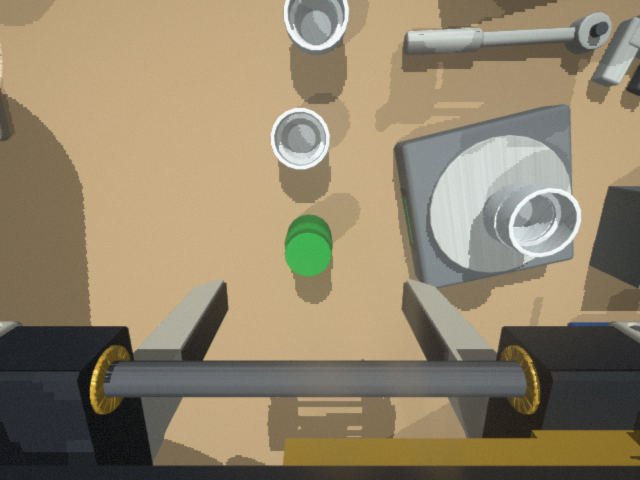

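Cup A is nested at about (540,222). Cup B is at about (300,139) and cup C at about (317,20). Next is B.

step_arm --deltas '[{"offset": [4, -0.7, 0], "roll": 0}, {"offset": [3.7, -0.7, 2], "roll": 0}, {"offset": [0, 0, 5], "roll": 0}, {"offset": [0, 0, 5], "roll": 0}, {"offset": [0, 0, 4], "roll": 0}, {"offset": [0, 0, 3], "roll": 0}, {"offset": [0, 0, 1.5], "roll": 0}, {"offset": [0, 0, 0.8], "roll": 0}, {"offset": [0, 0, 0], "roll": 0}, {"offset": [0, 0, 0], "roll": 0}]'

```text
t: 12.55
tool_pos: [0.4413, -0.1062, 0.0289]
orientation: [2.22, 2.22, 0.001]
force: [-0.5, 0.2, 0.4]
opening: 0.0932
```

step_arm --deltas '[{"offset": [0, 0, 0], "roll": 0}, {"offset": [0, 0, 0], "roll": 0}, {"offset": [0, 0, 0], "roll": 0}, {"offset": [0, 0, 0], "roll": 0}, {"offset": [0, 0, 0], "roll": 0}, {"offset": [0, 0, 0], "roll": 0}]' --fingers 5.4 --grip_force 25

```text
t: 13.3
tool_pos: [0.4401, -0.1059, 0.0277]
orientation: [-2.221, -2.221, 0.0]
force: [-1.5, 0.3, 3.6]
opening: 0.0595
```

step_arm --deltas '[{"offset": [0, 0, -2], "roll": 0}, {"offset": [0, 0, -4], "roll": 0}, {"offset": [0, 0, -5], "roll": 0}, {"offset": [0, 0, -5], "roll": 0}, {"offset": [0, 0, -5], "roll": 0}, {"offset": [-1, 5, -2.2], "roll": 0}, {"offset": [-1.5, 5, 0], "roll": 0}, {"offset": [-2, 5, 0], "roll": 0}, {"offset": [-2.2, 5.4, 0], "roll": 0}, {"offset": [0, 0, 0], "roll": 0}, {"offset": [0, 0, 0], "roll": 0}, {"offset": [0, 0, 0], "roll": 0}]'

```text
t: 14.8
tool_pos: [0.6438, -0.1725, 0.2613]
orientation: [2.22, 2.221, 0.001]
force: [0.1, -0.4, -1.1]
opening: 0.0592
```

Run:
```python
from h import *
s=robot.read_state();t=s['tool_pos'];print(t,s['opening'],s['force'])
p=shot('wrist')
for dz in(.017,.019,.021): print(dz,ring(p,t[0],t[1],t[2]+dz)[-1])
p=shot('top');print('C',ring(p,.4545,.004,.048,.016)[-1])
```

```text
[ 0.64375806 -0.17246403  0.2612583 ] 0.05920746145239368 [ 0.13146143 -0.41822746 -1.05765787]
0.017 (189.2, 0.6438, -0.1755)
0.019 (188.3, 0.6438, -0.1745)
0.021 (180.5, 0.6438, -0.1735)
C (173.6, 0.4545, 0.004)
```

step_arm --deltas '[{"offset": [0, 0.05, 3], "roll": 0}, {"offset": [0, 0, 4], "roll": 0}, {"offset": [0, 0, 2.5], "roll": 0}, {"offset": [0, 0, 1.5], "roll": 0}, {"offset": [0, 0, 1], "roll": 0}, {"offset": [0, 0, 0.5], "roll": 0}, {"offset": [0, 0, 0.2], "roll": 0}, {"offset": [0, 0, 0.1], "roll": 0}, {"offset": [0, 0, 0.1], "roll": 0}, {"offset": [0, 0, 0], "roll": 0}, {"offset": [0, 0, 0], "roll": 0}]'

```text
t: 16.27
tool_pos: [0.6452, -0.173, 0.1317]
orientation: [2.22, 2.221, 0.001]
force: [-1.9, 1.1, 5.6]
opening: 0.0592
```

Contact came at the expected height (5.6 N). Release and go to C, which needs dx −0.19 and dy +0.177.

step_arm --deltas '[{"offset": [0, 0, 0], "roll": 0}, {"offset": [0, 0, 0], "roll": 0}, {"offset": [0, 0, 0], "roll": 0}, {"offset": [0, 0, -1], "roll": 0}, {"offset": [0, 0, -4], "roll": 0}, {"offset": [0, 0, -6], "roll": 0}, {"offset": [2, -4, 0], "roll": 0}, {"offset": [3, -4, 0], "roll": 0}, {"offset": [3, -4, 0], "roll": 0}, {"offset": [3, -4, 0], "roll": 0}, {"offset": [0, -3, 0], "roll": 0}, {"offset": [0, 0, 0], "roll": 0}]' --fingers 9.3

```text
t: 17.77
tool_pos: [0.4539, -0.0626, 0.2418]
orientation: [2.22, 2.221, 0.001]
force: [-0.2, -0.6, 0.5]
opening: 0.0932
```

Run:
```python
from h import *
s=robot.read_state();print(s['tool_pos'],s['opening'],s['force'])
p=shot('wrist');save(p,'w4')
p2=shot('top')
print('stack',ring(p2,.644,-.174,.152)[-1],'C',ring(p,.4545,.004,.048,.02)[-1],ring(p2,.4545,.004,.048,.016)[-1])
```

```text
[ 0.45391038 -0.06259664  0.24181154] 0.09321864287593654 [-0.19753574 -0.59511081  0.48712699]
stack (176.8, 0.646, -0.173) C (191.6, 0.4545, 0.003) (126.5, 0.4545, 0.003)
```

View pics/w4.png

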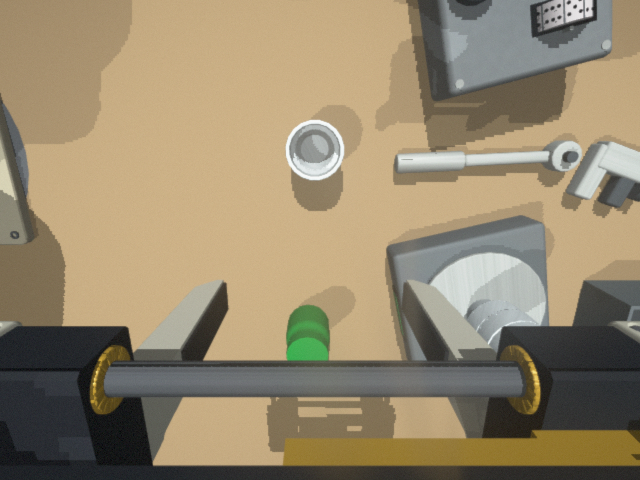

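Cup C's rim is at (315,150), and the stack of two is standing at about (500,320). Next is C.

step_arm --deltas '[{"offset": [3.3, 0, 0], "roll": 0}, {"offset": [3.3, 0, 2], "roll": 0}, {"offset": [0, 0, 5], "roll": 0}, {"offset": [0, 0, 5], "roll": 0}, {"offset": [0, 0, 4], "roll": 0}, {"offset": [0, 0, 3], "roll": 0}, {"offset": [0, 0, 1.5], "roll": 0}, {"offset": [0, 0, 0.8], "roll": 0}, {"offset": [0, 0, 0], "roll": 0}, {"offset": [0, 0, 0], "roll": 0}]'

```text
t: 19.12
tool_pos: [0.4558, 0.003, 0.0288]
orientation: [2.22, 2.22, 0.002]
force: [0.8, -0.1, 0.6]
opening: 0.0933
```

step_arm --deltas '[{"offset": [0, 0, 0], "roll": 0}, {"offset": [0, 0, 0], "roll": 0}, {"offset": [0, 0, 0], "roll": 0}, {"offset": [0, 0, 0], "roll": 0}, {"offset": [0, 0, 0], "roll": 0}, {"offset": [0, 0, 0], "roll": 0}]' --fingers 5.4 --grip_force 25

```text
t: 19.88
tool_pos: [0.4547, 0.0031, 0.0277]
orientation: [-2.221, -2.222, -0.0]
force: [-1.6, -0.1, 1.8]
opening: 0.0598
```

step_arm --deltas '[{"offset": [0, 0, -2], "roll": 0}, {"offset": [0, 0, -4], "roll": 0}, {"offset": [0, 0, -5], "roll": 0}, {"offset": [0, 0, -5], "roll": 0}, {"offset": [0, 0, -5], "roll": 0}, {"offset": [0, 0, -3.2], "roll": 0}, {"offset": [-4, 4, 0], "roll": 0}, {"offset": [-4, 4, 0], "roll": 0}, {"offset": [-4, 4, 0], "roll": 0}, {"offset": [-4, 4, 0], "roll": 0}, {"offset": [-1.7, 3, 0], "roll": 0}, {"offset": [0, 0, 0], "roll": 0}]'

```text
t: 21.38
tool_pos: [0.6453, -0.1752, 0.267]
orientation: [-2.221, -2.218, 0.002]
force: [-0.4, 0.6, -0.6]
opening: 0.0598
```

Run:
```python
from h import *
s=robot.read_state();t=s['tool_pos'];print(t,s['opening'],s['force'])
p=shot('wrist')
for dz in(.017,.019,.021): print(dz,ring(p,t[0],t[1],t[2]+dz)[-1])
```

```text
[ 0.64527218 -0.17517777  0.2669684 ] 0.05977895091116498 [-0.37598894  0.64595347 -0.63860341]
0.017 (193.9, 0.6453, -0.1772)
0.019 (191.2, 0.6453, -0.1762)
0.021 (179.1, 0.6453, -0.1752)
```

step_arm --deltas '[{"offset": [0.1, 0, 3], "roll": 0}, {"offset": [0, 0, 3], "roll": 0}, {"offset": [0, 0, 2.5], "roll": 0}, {"offset": [0, 0, 1.2], "roll": 0}, {"offset": [0, 0, 0.7], "roll": 0}, {"offset": [0, 0, 0.4], "roll": 0}, {"offset": [0, 0, 0.2], "roll": 0}, {"offset": [0, 0, 0.1], "roll": 0}, {"offset": [0, 0, 0.1], "roll": 0}, {"offset": [0, 0, 0], "roll": 0}, {"offset": [0, 0, 0], "roll": 0}]'

```text
t: 22.8
tool_pos: [0.6448, -0.1729, 0.1577]
orientation: [2.221, 2.221, 0.0]
force: [-0.0, -0.4, -1.2]
opening: 0.0596
```

step_arm --deltas '[{"offset": [0, 0, 0.2], "roll": 0}, {"offset": [0, 0, 0.1], "roll": 0}, {"offset": [0, 0, 0.1], "roll": 0}, {"offset": [0, 0, 0], "roll": 0}, {"offset": [0, 0, 0], "roll": 0}]'

```text
t: 23.42
tool_pos: [0.6447, -0.1728, 0.1538]
orientation: [-2.221, -2.222, 0.0]
force: [-1.2, 0.8, 2.0]
opening: 0.0597
```

step_arm --deltas '[{"offset": [0, 0, 0], "roll": 0}, {"offset": [0, 0, 0], "roll": 0}, {"offset": [0, 0, 0], "roll": 0}, {"offset": [0, 0, -1], "roll": 0}, {"offset": [0, 0, -4], "roll": 0}, {"offset": [0, 0, -4], "roll": 0}, {"offset": [5, 0, 0], "roll": 0}, {"offset": [5, 0, 0], "roll": 0}, {"offset": [5, 0, 0], "roll": 0}, {"offset": [5, 0, 0], "roll": 0}, {"offset": [4, 0, 0], "roll": 0}, {"offset": [0, 0, 0], "roll": 0}]' --fingers 9.3

```text
t: 24.92
tool_pos: [0.6446, 0.0703, 0.2446]
orientation: [2.217, 2.226, 0.002]
force: [0.5, -1.1, -0.2]
opening: 0.0923
```

Run:
```python
from h import *
s=robot.read_state();print(s['tool_pos'],s['opening'],s['force'])
p2=shot('top');p3=shot('side');save(p3,'side1')
print('stack',ring(p2,.644,-.174,.174)[-1]);print([ (round(d['score'],2),at_z(p2,d['xy'],0)) for d in cams.pinpoint(p2,'cup1')])
p=shot('wrist');save(p,'w5')
for k,z in(('wheel1_top',.077),('wheel2_top',.077),('wheel3_top',.077),('record_top',.082)):
    for d in cams.pinpoint(p,k)[:2]: print(k,round(d['score'],2),np.round(d['xy'],1),at_z(p,d['xy'],z)[:2])
im=p3['pixels'][130:330,180:440,::-1];im2=p['pixels'][:,:,::-1]
cv2.imwrite('pics/side1c.png',cv2.resize(im,None,fx=3,fy=3,interpolation=cv2.INTER_CUBIC))
```

```text
[0.64464723 0.07032408 0.24460565] 0.09231209206769705 [ 0.49399616 -1.13484178 -0.17881066]
stack (113.7, 0.646, -0.173)
[(0.97, array([ 0.66950228, -0.20051996,  0.        ])), (0.49, array([ 0.66242529, -0.19356433,  0.        ])), (0.41, array([0.59752843, 0.16057861, 0.        ])), (0.39, array([ 0.66687545, -0.18715059,  0.        ])), (0.29, array([ 0.65076787, -0.18060717,  0.        ]))]
wheel1_top 0.65 [320.5  63.6] [0.65033902 0.20667892]
wheel2_top 0.56 [331.8 118.8] [0.6609666  0.16086548]
wheel3_top 0.68 [347.4 161. ] [0.67637233 0.12298752]
record_top 0.95 [251.7 138.7] [0.58736874 0.14336754]
```

View pics/w5.png

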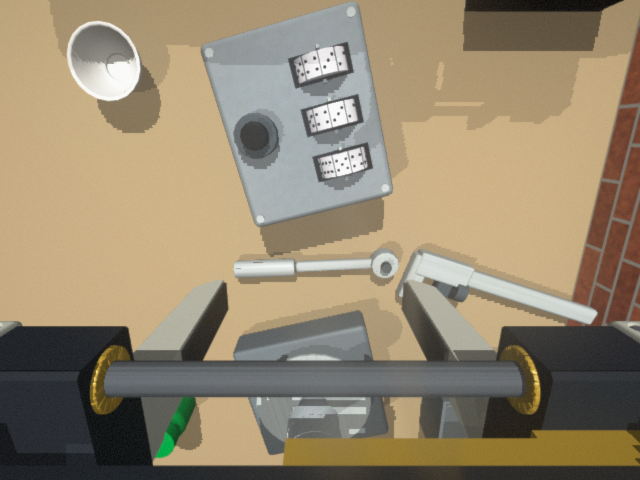

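View pics/side1c.png

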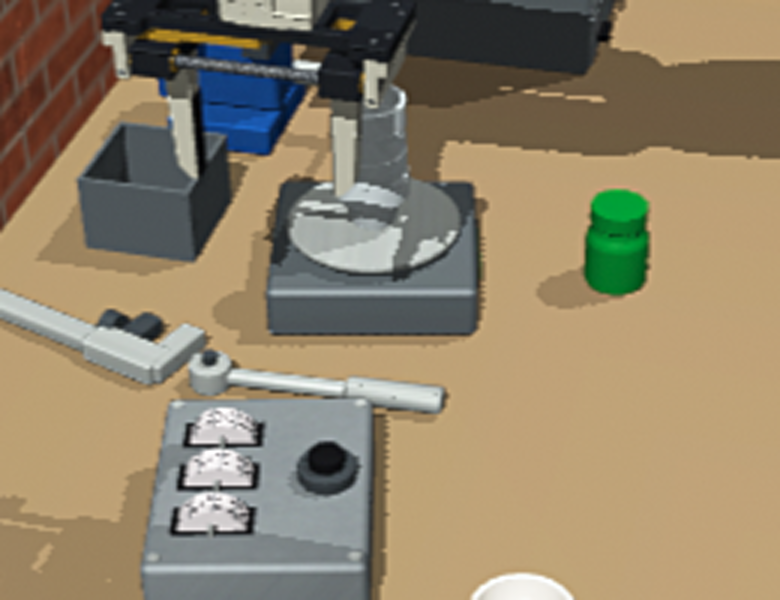

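The stack of three stands upright at about (380,150) in the side crop, and no loose cups are left. The wrist view shows the wheels at about (320,64), (332,116) and (343,162). I'll go closer and close the fingers.

step_arm --deltas '[{"offset": [0, 0.5, 3], "roll": 0}, {"offset": [0, 0.5, 3], "roll": 0}, {"offset": [0, 0, 3], "roll": 0}, {"offset": [0, 0, 2], "roll": 0}, {"offset": [0, 0, 0], "roll": 0}, {"offset": [0, 0, 0], "roll": 0}, {"offset": [0, 0, 0], "roll": 0}, {"offset": [0, 0, 0], "roll": 0}]' --fingers 0 --grip_force 10

```text
t: 26.32
tool_pos: [0.6554, 0.0672, 0.1349]
orientation: [2.22, 2.221, 0.002]
force: [-0.7, 0.4, 0.1]
opening: 0.0173
```

Run:
```python
from h import *
s=robot.read_state();print(s['tool_pos'],s['opening'],s['force'])
p=shot('wrist')
for k,z in(('wheel1_top',.077),('wheel2_top',.077),('wheel3_top',.077),('record_top',.082)):
    for d in cams.pinpoint(p,k)[:2]: print(k,round(d['score'],2),np.round(d['xy'],1),at_z(p,d['xy'],z)[:2])
save(p,'w6');cs=proj(p,(.663,.165,.07));print(cs)
x,y=int(cs[0]),int(cs[1]);x0=max(0,x-100);y0=max(0,y-90)
print(x0,y0);save(p,'w6c',(x0,y0,x0+190,y0+150),4)
```

```text
[0.65538338 0.0672266  0.13490991] 0.017334609558156543 [-0.67950019  0.44499098  0.14331013]
wheel1_top 0.96 [303.8  26.9] [0.64934713 0.20744918]
wheel1_top 0.61 [312.7 305. ] [0.6543072  0.02943205]
wheel2_top 0.95 [325.7 104.5] [0.66238724 0.16573009]
wheel3_top 0.95 [341.5 177.3] [0.67309959 0.12159368]
record_top 0.83 [202.8 143.9] [0.58661304 0.14258907]
[326.28830513 106.63261908]
226 16
```

View pics/w6c.png

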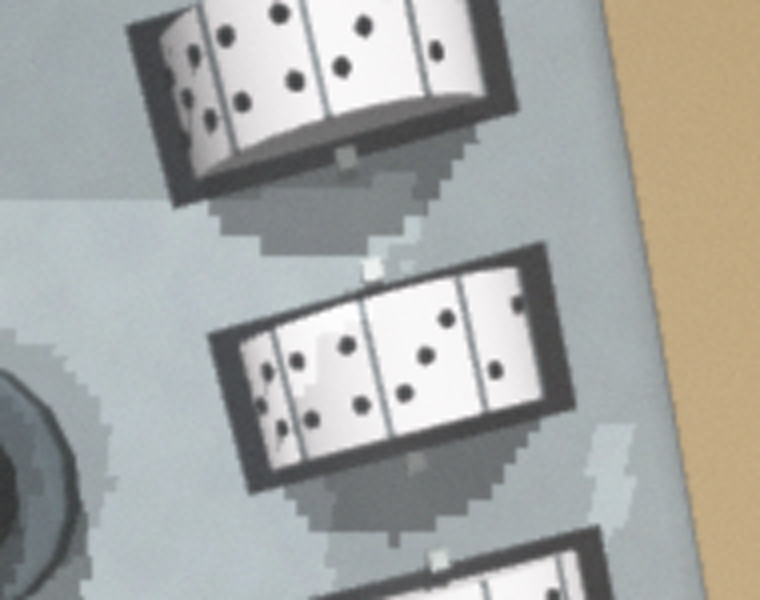

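Wheel 2 reads about 3.3: the faces run 4, 3, 2 from left to right, and the fins are just right of the 4/3 edge. Wheel 1 reads about 3.4. I'll align the tool with the counter's yaw (0.265 rad) and rectify all three wheels onto the crest plane.

step_arm --deltas '[{"offset": [0, 0, 0], "roll": -0.1325}, {"offset": [0, 0, 0], "roll": -0.1325}, {"offset": [-0.5, 0, 0], "roll": 0}, {"offset": [0, 0, 0], "roll": 0}, {"offset": [0, 0, 0], "roll": 0}]'

```text
t: 27.2
tool_pos: [0.656, 0.0622, 0.1336]
orientation: [-1.911, -2.494, -0.0]
force: [0.2, -0.2, 0.4]
opening: 0.0004
```

```bash
cat >> h.py <<'E'
YAW=.265; CX=np.array([np.cos(YAW),np.sin(YAW)]);CY=np.array([-np.sin(YAW),np.cos(YAW)])
W2=np.array([.6616,.1649]); W={1:W2+.045*CY,2:W2,3:W2-.045*CY}
def rect(p,name,zs=.077,px=5):
    """crest-plane views of the wheels, +x right, +y up; line at crest x, ticks"""
    rows=[]
    for i in(1,2,3):
        u=np.arange(-35,35,1/px)/1e3;v=np.arange(24,-20,-1/px)/1e3
        m=np.array([[proj(p,(*(W[i]+a*CX+b*CY),zs)) for a in u] for b in v]).astype(np.float32)
        im=cv2.remap(np.ascontiguousarray(p['pixels'][:,:,::-1]),m[...,0],m[...,1],cv2.INTER_CUBIC)
        h,w=im.shape[:2];cv2.line(im,(w//2,0),(w//2,12),(0,0,255),1);cv2.line(im,(w//2,h-12),(w//2,h),(0,0,255),1)
        rows.append(im);rows.append(np.zeros((4,w,3),np.uint8))
    out=np.vstack(rows)
    if out.shape[0]>600: out=np.hstack([np.vstack(rows[:4]),np.vstack([rows[4],np.zeros((rows[0].shape[0]+8,w,3),np.uint8)])])
    cv2.imwrite('pics/'+name+'.png',out);print(out.shape)
E
python3 - <<'E'
from h import *
s=robot.read_state();print(s['tool_pos'],s['opening'],s['force'])
p=shot('wrist')
for k,z in(('wheel1_top',.077),('wheel2_top',.077),('wheel3_top',.077),('record_top',.082)):
    for d in cams.pinpoint(p,k)[:2]: print(k,round(d['score'],2),np.round(d['xy'],1),at_z(p,d['xy'],z)[:2])
rect(p,'r1');save(p,'w7')
E
```

```text
[0.65601676 0.06220889 0.1335986 ] 0.0003975715741155919 [ 0.15569486 -0.2113544   0.37999963]
wheel1_top 0.73 [370.1  20.7] [0.64927781 0.20851472]
wheel2_top 0.86 [366.6 103.8] [0.66076906 0.16583221]
wheel3_top 0.57 [362.7 179.2] [0.67214521 0.12177528]
record_top 0.69 [243.9 105.1] [0.58993923 0.14556124]
record_top 0.24 [367.9 103.6] [0.66089959 0.16558373]
(448, 700, 3)
```

View pics/r1.png

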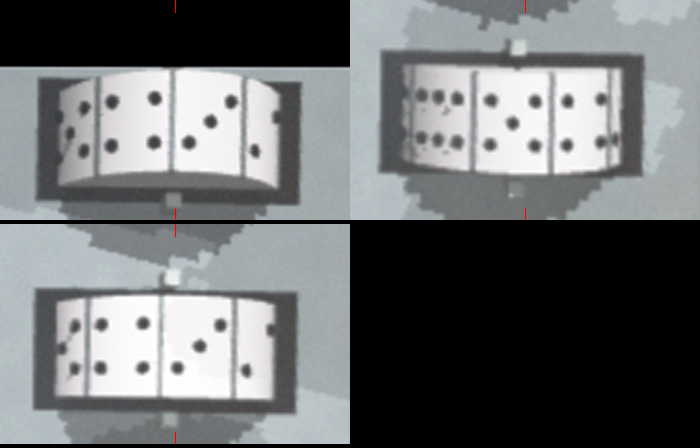

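All three wheels are legible. Wheel 1 is at about 3.47, wheel 2 at 3.35 and wheel 3 at 4.96, so they need about +8.3, +41.6 and −46.5 mm of rim travel. I'll start with wheel 2, using short strokes.

step_arm --deltas '[{"offset": [4, 0.8, 0], "roll": 0}, {"offset": [4, 0.8, 0], "roll": 0}, {"offset": [1.8, 0.8, 0], "roll": 0}, {"offset": [0, 0, 2], "roll": 0}, {"offset": [0, 0, 2], "roll": 0}, {"offset": [0, 0, 0.7], "roll": 0}, {"offset": [0, 0, 0], "roll": 0}, {"offset": [0, 0, 0], "roll": 0}, {"offset": [0, 0, 0], "roll": 0}]'

```text
t: 28.58
tool_pos: [0.6542, 0.1631, 0.0877]
orientation: [1.908, 2.494, 0.002]
force: [-1.0, 0.7, -0.2]
opening: 0.0002
```

step_arm --deltas '[{"offset": [0, 0, 0.4], "roll": 0}, {"offset": [0, 0, 0.3], "roll": 0}, {"offset": [0, 0, 0.2], "roll": 0}, {"offset": [0, 0, 0.1], "roll": 0}, {"offset": [0, 0, 0], "roll": 0}, {"offset": [0, 0, 0], "roll": 0}]'

```text
t: 29.32
tool_pos: [0.6536, 0.1633, 0.077]
orientation: [1.908, 2.495, 0.001]
force: [-1.8, 0.7, 3.5]
opening: 0.0002
```

step_arm --deltas '[{"offset": [0, 0, 0.05], "roll": 0}, {"offset": [0, 0.4, 0], "roll": 0}, {"offset": [0, 0.4, 0], "roll": 0}, {"offset": [0, 0.4, 0], "roll": 0}, {"offset": [0, 0.4, 0], "roll": 0}, {"offset": [0, 0, 0], "roll": 0}, {"offset": [0, 0, 0], "roll": 0}]'

```text
t: 30.2
tool_pos: [0.6698, 0.1674, 0.0769]
orientation: [1.908, 2.494, 0.002]
force: [2.2, -0.9, 5.0]
opening: 0.0007
```

step_arm --deltas '[{"offset": [0, 0, -0.8], "roll": 0}, {"offset": [0, -0.8, 0], "roll": 0}, {"offset": [0, -0.8, 0], "roll": 0}, {"offset": [0, 0, 0.5], "roll": 0}, {"offset": [0, 0, 0.3], "roll": 0}, {"offset": [0, 0, 0], "roll": 0}, {"offset": [0, 0.4, 0], "roll": 0}, {"offset": [0, 0.4, 0], "roll": 0}, {"offset": [0, 0.4, 0], "roll": 0}, {"offset": [0, 0.4, 0], "roll": 0}, {"offset": [0, 0, 0], "roll": 0}]'

```text
t: 31.58
tool_pos: [0.67, 0.1675, 0.0768]
orientation: [1.908, 2.494, 0.002]
force: [2.1, -0.8, 5.6]
opening: 0.0004
```

step_arm --deltas '[{"offset": [0, 0, -1], "roll": 0}, {"offset": [-3, 0, -3], "roll": 0}, {"offset": [-4.8, 0, 0], "roll": 0}, {"offset": [0, 0, 0], "roll": 0}, {"offset": [0, 0, 0], "roll": 0}]'

```text
t: 32.2
tool_pos: [0.6887, 0.0923, 0.1156]
orientation: [-1.908, -2.494, 0.001]
force: [-0.9, 0.0, 0.1]
opening: 0.0004
```

```bash
sed -i 's/^YAW=.265/YAW=.250/; s/^YAW=.250; /YAW=.250; /; s/\.6616,\.1649/.6609,.1647/' h.py
python3 - <<'E'
from h import *
s=robot.read_state();print(s['tool_pos'],s['opening'],s['force'])
p=shot('wrist');rect(p,'r2')
E
```

```text
[0.68868905 0.09227456 0.11560277] 0.00038749698122462 [-0.92408475  0.03471079  0.14988024]
(448, 700, 3)
```

View pics/r2.png

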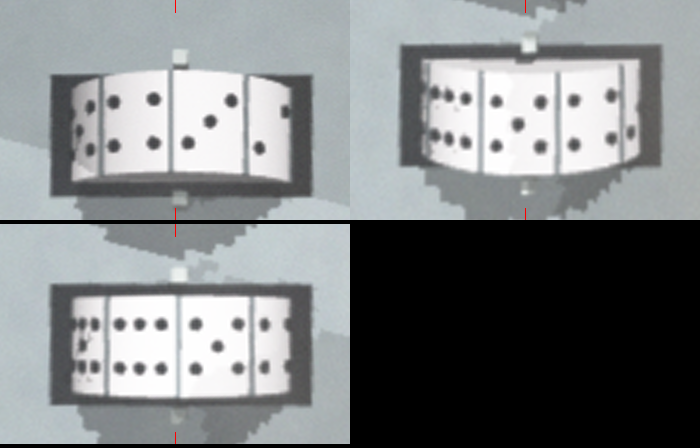

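Wheel 2 is now at about 5.5. Next is wheel 3, which needs about −45.6 mm in three backward strokes.

step_arm --deltas '[{"offset": [3.2, -0.05, 0], "roll": 0}, {"offset": [0, 0, 2], "roll": 0}, {"offset": [0, 0, 1], "roll": 0}, {"offset": [0, 0, 0.5], "roll": 0}, {"offset": [0, 0, 0.3], "roll": 0}, {"offset": [0, 0, 0.2], "roll": 0}, {"offset": [0, 0, 0], "roll": 0}, {"offset": [0, 0, 0], "roll": 0}]'

```text
t: 33.25
tool_pos: [0.6812, 0.1226, 0.0769]
orientation: [1.908, 2.494, 0.001]
force: [0.6, -1.1, 3.7]
opening: 0.0003
```

step_arm --deltas '[{"offset": [0, -0.4, 0.03], "roll": 0}, {"offset": [0, -0.4, 0], "roll": 0}, {"offset": [0, -0.4, 0], "roll": 0}, {"offset": [0, -0.3, 0], "roll": 0}, {"offset": [0, 0, 0], "roll": 0}, {"offset": [0, 0, -0.8], "roll": 0}, {"offset": [0, 0.8, 0], "roll": 0}, {"offset": [0, 0.7, 0], "roll": 0}, {"offset": [0, 0, 0.5], "roll": 0}, {"offset": [0, 0, 0.3], "roll": 0}, {"offset": [0, 0, 0], "roll": 0}]'

```text
t: 34.62
tool_pos: [0.6816, 0.1232, 0.0768]
orientation: [1.907, 2.494, 0.003]
force: [1.4, 1.3, 5.7]
opening: 0.0001
```

step_arm --deltas '[{"offset": [0, -0.4, 0], "roll": 0}, {"offset": [0, -0.4, 0], "roll": 0}, {"offset": [0, -0.4, 0], "roll": 0}, {"offset": [0, -0.3, 0], "roll": 0}, {"offset": [0, 0, 0], "roll": 0}, {"offset": [0, 0, -0.8], "roll": 0}, {"offset": [0, 0.8, 0], "roll": 0}, {"offset": [0, 0.5, 0], "roll": 0}, {"offset": [0, 0, 0.5], "roll": 0}, {"offset": [0, 0, 0.3], "roll": 0}, {"offset": [0, 0, 0], "roll": 0}]'

```text
t: 36.0
tool_pos: [0.6798, 0.1226, 0.077]
orientation: [1.907, 2.494, 0.003]
force: [2.4, 0.2, 5.9]
opening: -0.0
```

step_arm --deltas '[{"offset": [0, -0.4, 0], "roll": 0}, {"offset": [0, -0.4, 0], "roll": 0}, {"offset": [0, -0.4, 0], "roll": 0}, {"offset": [0, -0.1, 0], "roll": 0}, {"offset": [0, 0, 0], "roll": 0}, {"offset": [0, 0, 0], "roll": 0}]'

```text
t: 36.75
tool_pos: [0.6668, 0.1193, 0.0771]
orientation: [1.907, 2.495, 0.003]
force: [-0.5, -0.0, 8.0]
opening: 0.0005
```

step_arm --deltas '[{"offset": [0, 0, -1], "roll": 0}, {"offset": [2.3, 0.1, 0], "roll": 0}, {"offset": [2.2, 0.1, 0], "roll": 0}, {"offset": [0, 0, 0.6], "roll": 0}, {"offset": [0, 0, 0.37], "roll": 0}, {"offset": [0, 0, 0], "roll": 0}, {"offset": [0, 0, 0], "roll": 0}, {"offset": [0, 0.35, 0], "roll": 0}, {"offset": [0, 0.35, 0], "roll": 0}, {"offset": [0, 0, 0], "roll": 0}, {"offset": [0, 0, 0], "roll": 0}]'

```text
t: 38.12
tool_pos: [0.6638, 0.1659, 0.0773]
orientation: [1.908, 2.495, 0.005]
force: [-0.3, 5.6, 6.9]
opening: 0.0007
```

step_arm --deltas '[{"offset": [0, 0, -1], "roll": 0}, {"offset": [2.3, -0.4, 0], "roll": 0}, {"offset": [2.2, -0.4, 0], "roll": 0}, {"offset": [0, 0, 0.6], "roll": 0}, {"offset": [0, 0, 0.4], "roll": 0}, {"offset": [0, 0, 0], "roll": 0}, {"offset": [0, 0, 0], "roll": 0}, {"offset": [0, 0.4, 0], "roll": 0}, {"offset": [0, 0.4, 0], "roll": 0}, {"offset": [0, 0.05, 0], "roll": 0}, {"offset": [0, 0, 0], "roll": 0}, {"offset": [0, 0, 0], "roll": 0}]'

```text
t: 39.62
tool_pos: [0.6524, 0.2092, 0.0772]
orientation: [1.908, 2.495, 0.004]
force: [-1.0, 4.3, 7.4]
opening: 0.0005
```

step_arm --deltas '[{"offset": [0, 0, -1], "roll": 0}, {"offset": [-4, 0, -3], "roll": 0}, {"offset": [-5, 0, 0], "roll": 0}, {"offset": [-3.5, -0.4, 0], "roll": 0}, {"offset": [0, 0, 0], "roll": 0}, {"offset": [0, 0, 0], "roll": 0}]'

```text
t: 40.38
tool_pos: [0.6803, 0.0866, 0.1159]
orientation: [-1.909, -2.494, 0.0]
force: [0.0, -0.2, 0.3]
opening: 0.0005
```

Run:
```python
from h import *
s=robot.read_state();print(s['tool_pos'],s['opening'],s['force'],(s['tool_pos'][:2]-W2)@CX)
p=shot('wrist');rect(p,'r3')
for d in cams.pinpoint(p,'record_top')[:2]: print(round(d['score'],2),np.round(d['xy'],1),at_z(p,d['xy'],.082)[:2])
```

```text
[0.68026755 0.08664875 0.11591838] 0.0004529799947786586 [ 0.02351315 -0.20151439  0.32215012] -0.0005447245109391652
(448, 700, 3)
0.56 [183.3 135.4] [0.5880944  0.14512262]
```

View pics/r3.png

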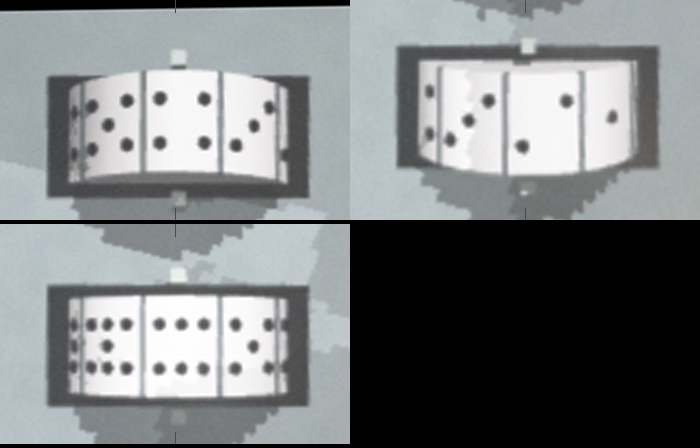

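Wheels 1 and 2 read 4 and 6, centred within about 0.03 digit. Wheel 3 shows 2 but is about 0.2 digit high, so it gets a short correction of about −3.2 mm.

step_arm --deltas '[{"offset": [3.55, 0.3, 0], "roll": 0}, {"offset": [0, 0, 2], "roll": 0}, {"offset": [0, 0, 1], "roll": 0}, {"offset": [0, 0, 0.5], "roll": 0}, {"offset": [0, 0, 0.3], "roll": 0}, {"offset": [0, 0, 0.2], "roll": 0}, {"offset": [0, 0, 0], "roll": 0}, {"offset": [0, 0, 0], "roll": 0}]'

```text
t: 41.48
tool_pos: [0.675, 0.1214, 0.0773]
orientation: [1.908, 2.494, 0.002]
force: [-0.1, -0.4, 4.7]
opening: 0.0005
```

step_arm --deltas '[{"offset": [0, -0.17, 0], "roll": 0}, {"offset": [0, -0.17, 0], "roll": 0}, {"offset": [0, 0, 0], "roll": 0}, {"offset": [0, 0, 0], "roll": 0}]'

```text
t: 41.98
tool_pos: [0.6715, 0.1205, 0.0772]
orientation: [1.908, 2.494, 0.002]
force: [0.9, -1.0, 6.0]
opening: 0.0003
```

step_arm --deltas '[{"offset": [0, 0, -1], "roll": 0}, {"offset": [0, 0, -3], "roll": 0}, {"offset": [-3.55, 0, 0], "roll": 0}, {"offset": [0, 0, 0], "roll": 0}, {"offset": [0, 0, 0], "roll": 0}, {"offset": [0, 0, 0], "roll": 0}]'

```text
t: 42.72
tool_pos: [0.6795, 0.0873, 0.1156]
orientation: [-1.907, -2.495, 0.001]
force: [-0.0, 0.1, -0.5]
opening: 0.0002
```

Run:
```python
from h import *
s=robot.read_state();print(s['tool_pos'],s['opening'],s['force'],(s['tool_pos'][:2]-W2)@CX)
p=shot('wrist');rect(p,'r4')
p2=shot('top');print('stack',ring(p2,.644,-.174,.174)[-1]);print([ (round(d['score'],2),at_z(p2,d['xy'],0)) for d in cams.pinpoint(p2,'cup1')])
p3=shot('side');save(p3,'side2',(200,130,420,330),3)
```

```text
[0.67953313 0.08726538 0.11561962] 0.0001641251509300489 [-0.04796232  0.12623063 -0.49729084] -0.0011037600818466393
(448, 700, 3)
stack (106.7, 0.646, -0.173)
[(0.74, array([ 0.66646391, -0.19739872,  0.        ])), (0.55, array([ 0.64889594, -0.19111099,  0.        ])), (0.45, array([ 0.66565168, -0.1871715 ,  0.        ]))]
```

View pics/r4.png

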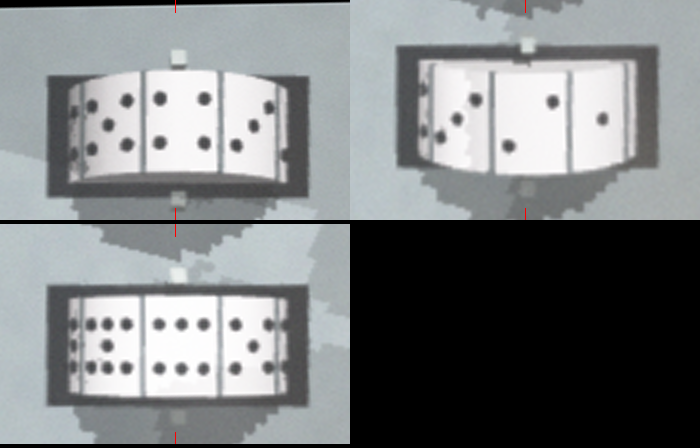

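View pics/side2.png

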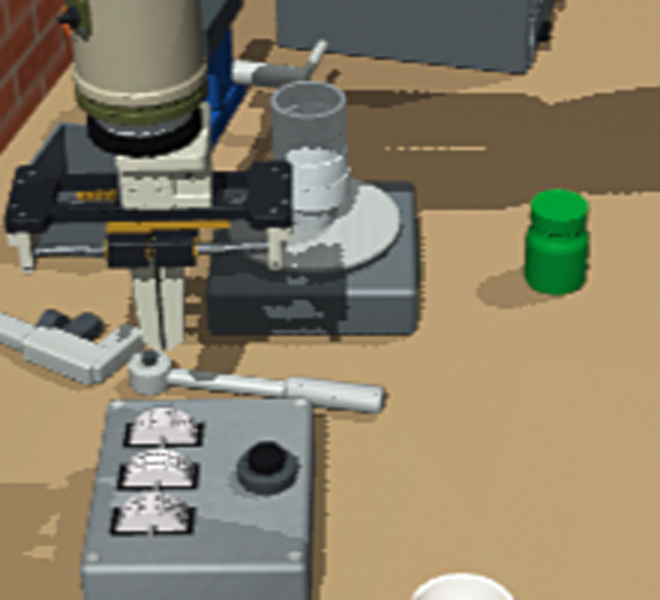

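All three wheels are centred at 4-6-2. The stack stands upright at about (310,150) in the side crop, and the jar and ratchet are in place. Now the record button.

step_arm --deltas '[{"offset": [2.7, -2.4, 0], "roll": 0}, {"offset": [2.6, -2.4, 0], "roll": 0}, {"offset": [2.6, -2.5, 0], "roll": 0}, {"offset": [0, 0, 1.5], "roll": 0}, {"offset": [0, 0, 1.3], "roll": 0}, {"offset": [0, 0, 0], "roll": 0}, {"offset": [0, 0, 0], "roll": 0}]'

```text
t: 43.8
tool_pos: [0.5894, 0.1431, 0.0879]
orientation: [-1.909, -2.495, 0.0]
force: [-0.4, 0.5, -0.9]
opening: 0.0002
```

step_arm --deltas '[{"offset": [0, 0, 0.4], "roll": 0}, {"offset": [0, 0, 0.3], "roll": 0}, {"offset": [0, 0, 0.3], "roll": 0}, {"offset": [0, 0, 0], "roll": 0}, {"offset": [0, 0, 0], "roll": 0}]'

```text
t: 44.42
tool_pos: [0.5894, 0.1435, 0.0787]
orientation: [1.908, 2.495, 0.001]
force: [1.2, -1.8, 3.5]
opening: 0.0003
```

step_arm --deltas '[{"offset": [0, 0, 0.2], "roll": 0}, {"offset": [0, 0, 0.2], "roll": 0}, {"offset": [0, 0, 0], "roll": 0}, {"offset": [0, 0, 0], "roll": 0}]'

```text
t: 44.92
tool_pos: [0.5896, 0.1435, 0.0761]
orientation: [1.908, 2.495, 0.001]
force: [-5.2, -4.0, 16.6]
opening: 0.0003
```

It is fully down: z 0.0761 and force rising to the stop. Lift clear.

step_arm --deltas '[{"offset": [0, 0, 0], "roll": 0}, {"offset": [0, 0, -1], "roll": 0}, {"offset": [0, 0, -2], "roll": 0}, {"offset": [0, 0, -4], "roll": 0}, {"offset": [0, 0, -5], "roll": 0}, {"offset": [-3, 0, -2], "roll": 0}, {"offset": [-4, 0, 0], "roll": 0}, {"offset": [0, 0, 0], "roll": 0}, {"offset": [0, 0, 0], "roll": 0}, {"offset": [0, 0, 0], "roll": 0}]'

```text
t: 46.18
tool_pos: [0.6068, 0.0771, 0.2139]
orientation: [-1.907, -2.496, 0.0]
force: [0.8, -0.7, -0.0]
opening: 0.0004
```

Run:
```python
from h import *
s=robot.read_state();print(s['tool_pos'],s['force'],s['t'])
p=shot('wrist');rect(p,'r5')
p3=shot('side');save(p3,'side3',(200,130,420,330),3)
p2=shot('top');print('stack',ring(p2,.644,-.174,.174)[-1]);print([ (round(d['score'],2),at_z(p2,d['xy'],.126)) for d in cams.pinpoint(p2,'cup1')])
```

```text
[0.60682328 0.07705963 0.21391025] [ 0.83709313 -0.71413906 -0.04137981] 46.175
(448, 700, 3)
stack (122.1, 0.646, -0.173)
[(0.68, array([ 0.64216345, -0.16593676,  0.126     ])), (0.65, array([ 0.63516799, -0.16304721,  0.126     ])), (0.39, array([ 0.64650729, -0.16672336,  0.126     ])), (0.25, array([0.65346856, 0.19032719, 0.126     ])), (0.18, array([ 0.45604817, -0.18671117,  0.126     ]))]
```

View pics/r5.png

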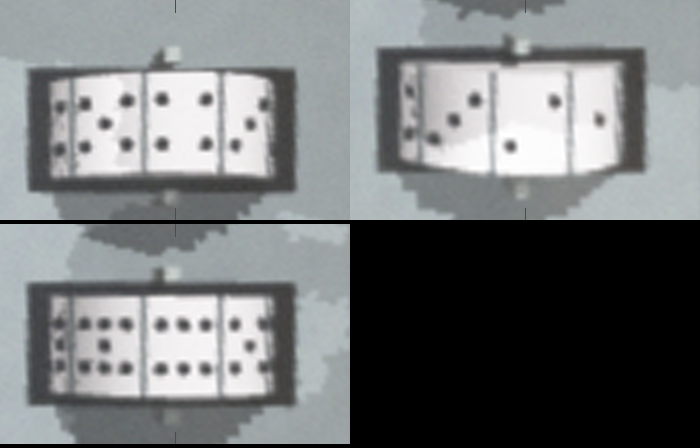

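View pics/side3.png

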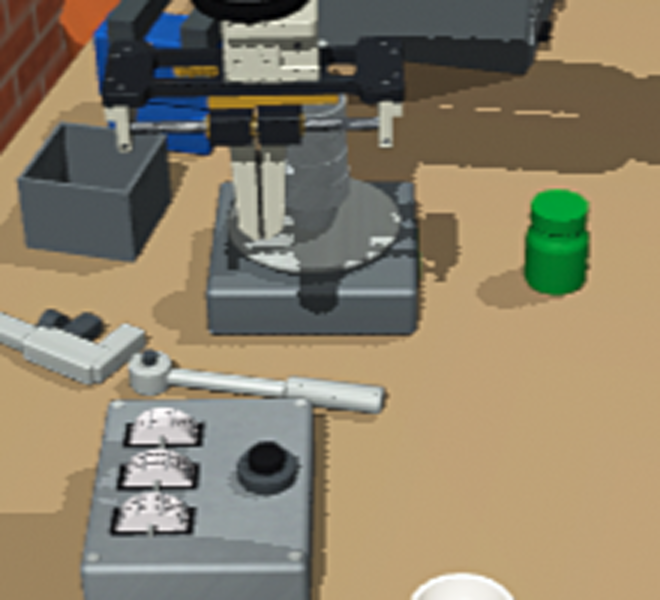

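The wheels still read 4-6-2 (fin offsets here are parallax), the button is out, and the stack stands untouched with the arm clear of it.

```bash
python3 -c "
from plant import robot
print(robot.close_job())"
```

```text
the job is handed in; nothing more can be done
None
```

The job is handed in at about 46 s; the interface gives no verdict. All three loose cups are nested on the scale, the counter reads 4-6-2, and the record button was pressed fully and let out.

- **Cups:** only three were on the bench. Each one seated at the expected nesting height, 22 mm above the one below. The last check put the stack's rim at about (0.646, −0.173), roughly 2 mm from the tare cup's measured axis. It looks upright in the side view.
- **Wheels:** wheel 3 first came out about 0.2 digit high, so I gave it one short correction. Straight above, just before the press, all three were centred to about 0.05 digit or better. The picture after the press shows the same faces. Its pointer fins look 0.1–0.2 digit off, which I put down to the slanted view, because the wheels were not touched in between.
- **Button:** it went down to 76 mm above the bench, about 6 mm of travel, with 16.6 N against the stop. It looks fully out in the last side picture.
- **Bystanders:** the jar, bowl and ratchet look unmoved.

One check was not clean: while rolling wheels 1 and 2 I felt a 4–6 N sideways force, probably a light rub on a pointer fin, and it left no visible effect. After the last cup was placed, the top camera's rim fit was also weaker than before, though its position agreed.

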